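# Index the specimen carriage to the green clip

### The job

The specimen carriage on the bench rail was left between notches. Lift its orange release bar and hold it up while you slide the carriage to the green clip, let the bar down there and work the carriage gently along, without forcing, until the bar's blade drops fully home in the notch nearest the green clip; then let go. Do not let it drop into any other notch on the way, do not press or ram the blade against the notched strip, and leave the bottle and the dish alone.

Things in the scene. Friction and masses are not known exactly. Their poses are not given: they have to be found in the camera images.
- rail: Fixed aluminium bench rail, 412 mm long, 130 mm wide. Origin: its middle, on the bench. The carriage slides along the rail's y axis; the rail is turned about z by up to 0.3 rad.
- strip (a point): Point on the top of the steel notched strip along the rail's +x side (22 mm wide, top 30 mm above the bench), at the rail's middle. No notch lies within 50 mm of the middle; towards each end there are three notches 30 mm apart (centre to centre), each 10 mm wide along the rail. Where exactly they lie is not given: find them by feel or sight.
- pointer (a point): White pointer on the carriage's +x edge, 44 mm above the bench, level along the rail with blade and release bar. The blue carriage plate is 138 mm across by 100 mm along the rail, top 44 mm up; glass slides on its -x side reach 49 mm. It slides with about 1.5 N of friction, up to 140 mm either way from the rail's middle, and starts within 25 mm of the middle.
- bar_grip (a point): Centre of the orange release bar: 14 mm wide (along the rail), 72 mm long (across, along the rail's x), 14 mm high. It is 87 mm above the bench when home, 95 mm with the blade on the strip's top. Two 8 mm round stems carry it, 30 and 24 mm either side; 36 mm free below it to the carriage when home. It moves only up and down in the carriage: pushed sideways, it moves the carriage.
- release_bar (a joint): Lift of the release bar, m: 0 fully home in a notch, 0.008 with its blade resting on the strip's top between notches (as at the start), 0.018 at its upper stop. Spring and weight press it down with about 6 N home, 8 N lifted, so a light grip (25 N) holds it up; pads that swing down while closing hard push the blade on the strip.
- blade (a point): Middle of the lower edge of the steel blade under the release bar, 6 mm thick along the rail. It drops by itself when within 2 mm of a notch's middle; otherwise it stays up on the strip and the carriage has to be nudged along until it drops. Once home it locks the carriage, with 2 mm of play either way. More than 30 N between blade and strip counts as forcing.
- green_clip: The target: fixed green plastic clip standing against the strip's +x side, 16 mm by 12 mm (along the rail), 42 mm high. Origin: centre of its underside. Its y axis is along the rail. It marks the notch nearest to it, but was set by eye: that notch's middle lies 4 to 9 mm to one side or the other of the clip, along the rail.
- red_clip: A red clip of the same shape and size, marking another notch; fixed, not the target.
- yellow_clip: A yellow clip of the same shape and size, marking another notch; fixed, not the target.
- white_clip: A white clip of the same shape and size, marking another notch; fixed, not the target.
- dropper_bottle: Amber dropper bottle, 36 mm across, 75 mm high. A bystander: leave it where it is. Origin at the centre of its underside.
- petri_dish: Open glass petri dish, 90 mm across, 15 mm high. A bystander: leave it where it is. Origin at the centre of its underside.
Not all that is in view belongs to the job. What is shaped like the green_clip but blue or purple is not meant.

How it is judged:
On the way, in this order (a step that is already met when the one before it is completed fails the run):
1. the release bar is lifted clear of the strip (lift over 11 mm) (value of joint release_bar above 0.011 m), for 0.2 s.
2. the carriage's pointer is brought within 20 mm of the green clip along the rail with the bar still held up (lift over 9.5 mm) (value of joint release_bar above 0.0095 m and y of pointer in the frame of green_clip between -0.02 and 0.02 m), for 0.05 s.
At the end, for the whole second after the job is handed in: The release bar is fully home (lift under 2 mm) in the notch nearest the green clip (pointer within 14 mm of the clip along the rail) and at rest (value of joint release_bar below 0.002 m and y of pointer in the frame of green_clip between -0.014 and 0.014 m and velocity of joint release_bar below 0.01 m/s); the robot touches nothing.
It fails at once if the blade drops into a notch other than the green clip's (lift under 4 mm with the pointer more than 17 mm from the green clip along the rail) (value of joint release_bar below 0.004 m and (y of pointer in the frame of green_clip above 0.017 m or y of pointer in the frame of green_clip below -0.017 m)).
It fails at once if the blade is forced: more than 30 N between it and the notched strip (contact force between release_bar_c0 and rail above 30 N).
It fails at once if the dropper bottle is moved more than 20 mm (distance of dropper_bottle from where it was at the start of the episode above 0.02 m).
It fails at once if the petri dish is moved more than 20 mm (distance of petri_dish from where it was at the start of the episode above 0.02 m).
It also fails if it takes over 45 s, if anything falls off the work surface, if the arm or the gripper's body presses on something with over 40 N, if the wrist force passes 120 N, or if a joint passes its speed limit or range.

### The arm

A 6-joint arm with a two-finger parallel gripper is mounted at the origin on the work surface. World frame = base frame: x ahead of the robot, y to its left, z up, the work surface at z = 0. Lengths are in m, angles in rad, forces in N, time in s.
With the tool pointing down it reaches from about 0.325 to 0.85 m from the base axis. Payload 4.4 kg.
Tool frame: the origin (TCP) lies midway between the tips of the shut fingers; the grasp point (between the pads) lies 19 mm behind it; z points along the fingers, y is the line along which they close (so a half turn about z gives the same grasp; the last joint's range is limited). The gripper opens to 94 mm and grips with 3 to 60 N. Pads are 16 mm wide; open, the fingers measure 119 mm over their backs; the gripper's body (75 mm by 177 mm) begins 78 mm behind the grasp point.
Start: joints at [-0.15, 0.207, 1.542, -0, 1.393, -0.15], TCP at [0.575, -0, 0.205] pointing down, gripper open.
Joint ranges: [-2.73, 2.73], [-0.86, 2.22], [0.23, 2.46], [-1.11, 4.25], [0.08, 2.63], [-2.82, 2.82]. Speed limits (rad/s): [2.79, 2.79, 3.14, 3.14, 3.14, 3.14].

### API

Orientations are given as a 3x3 rotation matrix whose columns are the frame's x, y, z axes.
In Python, from rig import bot gives the robot as it stands. The module is installed in compiled form; this text tells all that it offers.
- The arm moves only by the tool step_arm, never from a script. Its argument "steps" is a list of rows, each an object of numbers: "hand": the closure, from 0 (fully open) to 1 (shut); "dx", "dy", "dz": the shift along the tool's x, y, z in units of 7.5 cm (1.0 is 7.5 cm); "ax", "ay", "az": the turn, a rotation vector about the tool's x, y, z in units of 0.1 rad (1.0 is 0.1 rad). In form: [{"hand": .., "dx": .., "dy": .., "dz": .., "ax": .., "ay": .., "az": ..}, ...]. A call has 1 to 5 rows; each row shifts and turns the commanded pose from where the row before left it, along the tool's axes as they then stand; what a row does not reach is not made up. A row lasts 1/8 s, in which the tool goes at most 62.5 mm and 10.7 degrees, less where a joint would pass 70% of its speed; a pose out of reach is approached as far as the arm can. A call with a number of a shift or a turn outside -1 to 1 is refused whole. A call with a gripper value outside its range is refused whole. The fingers move at their own pace and stop on an object; "grip_force" is the grip in N (left out, the last holds). Time passes only in rows, so rows that do not move let the fingers close. It gives the time, the measured TCP pose, the force, the opening and the grip force at its end, in the units of the state.
- bot.get_state(): the state, without advancing time (a new reading comes with each control period).
- bot.grab_frame(name): name is "scene" or "side" or "wrist"; returns the picture (420x560x3 uint8, red, green, blue); there is no depth.
- bot.camera_model(name): a dict with "fovy" (degrees; the focal length in pixels is half the picture's height over the tangent of half this angle, whatever the lens; pixels are square), "cx", "cy" (the principal point, pixels), "pose" (4x4, takes a point from camera to world coordinates); the wrist camera has in their place "hand_eye" (4x4, takes a point from camera to tool coordinates, whose origin is the TCP and whose axes are the flange's). Camera axes: x right, y up, looking along -z (the intrinsics and any distortion apply to the point x, -y, -z); pixel columns grow to the right and rows downward; lengths in m; the calibration is good to about 2 mm. A picture is of the moment at which its call begins: read the wrist's pose just before it. camera_model takes no time and is no camera call.
- bot.job_done(): hands the job in; it is judged then, once.
The state is a dict: "time_s": time; "joint_pos": joint angles; "joint_vel": joint speeds; "effort": joint torques, N m; "eef_pos": TCP position; "ee_rot": TCP orientation; "wrist_force": force on the tool from outside, world axes, zero at the start; "ft_torque": the same for the moment, N m; "gripper_width": finger opening in m; "grasp_force": force on a finger pad.
Only numpy, scipy, OpenCV 4.12 (cv2) and the standard library are available. Lean on these libraries where they do the work, as an engineer would, in place of code of your own. Each camera call takes 0.05 s, during which the arm holds its last target. There are 200 camera calls.

## Working session

There is one attempt and no reset: what is moved stays moved. The work goes in short steps, Python scripts to look and compute and a tool call to move; the robot and the scene stay as the last step left them, time stands still between calls to the robot, and variables do not carry over. Pictures are saved under pics/ and viewed, at most 10 in all, crops included, and the job is handed in when it is done.

Besides the shell and the picture viewer there is one more tool, called after "Request:" as a command line: name --argument value ..., lists and objects as JSON in quotes. step_arm: Moves the arm, as the interface text tells. Its arguments: {"type":"object","properties":{"steps":{"type":"array","items":{"type":"object","properties":{"hand":{"type":"number"},"dx":{"type":"number","minimum":-1,"maximum":1},"dy":{"type":"number","minimum":-1,"maximum":1},"dz":{"type":"number","minimum":-1,"maximum":1},"ax":{"type":"number","minimum":-1,"maximum":1},"ay":{"type":"number","minimum":-1,"maximum":1},"az":{"type":"number","minimum":-1,"maximum":1}}}},"grip_force":{"type":"number"}},"required":["steps"]}

```bash
mkdir -p pics
python3 - <<'E'
from rig import bot
import cv2,numpy as np
s=bot.get_state();print({k:np.round(v,3).tolist() for k,v in s.items()})
a=[]
for n in ["scene","side","wrist"]:
    im=bot.grab_frame(n);cv2.imwrite(f"pics/{n}0.png",im[:,:,::-1]);m=bot.camera_model(n)
    print(n,{k:np.round(v,4).tolist() if not isinstance(v,str) else v for k,v in m.items()})
E
```

```text
{'time_s': 0.0, 'joint_pos': [-0.151, 0.207, 1.543, 0.0, 1.393, -0.151], 'joint_vel': [0.001, -0.002, 0.001, 0.001, -0.001, -0.002], 'effort': [-0.0, -37.088, -28.142, 0.07, 0.036, -0.0], 'eef_pos': [0.574, 0.0, 0.204], 'ee_rot': [[0.0, 1.0, -0.002], [1.0, -0.0, 0.0], [0.0, -0.002, -1.0]], 'wrist_force': [0.311, -0.76, 0.057], 'ft_torque': [0.029, -0.003, 0.027], 'grasp_force': 0.0, 'gripper_width': 0.094}
scene {'fovy': 43.0979, 'cx': 277.6755, 'cy': 211.4145, 'pose': [[-0.7628, -0.4741, 0.4398, 0.9823], [0.6465, -0.5734, 0.5032, 0.3505], [0.0136, 0.6681, 0.7439, 0.6151], [0.0, 0.0, 0.0, 1.0]]}
side {'fovy': 47.4593, 'cx': 271.1226, 'cy': 211.7494, 'pose': [[-0.9419, 0.2287, -0.246, 0.4818], [-0.3358, -0.6608, 0.6712, 0.4691], [-0.0091, 0.7149, 0.6992, 0.5662], [0.0, 0.0, 0.0, 1.0]]}
wrist {'fovy': 70.8522, 'cx': 282.2616, 'cy': 207.2064, 'hand_eye': [[0.0005, 0.973, 0.2309, 0.0652], [1.0, -0.0006, 0.0001, 0.0], [0.0002, 0.2309, -0.973, -0.1796], [0.0, 0.0, 0.0, 1.0]]}
```

View pics/scene0.png

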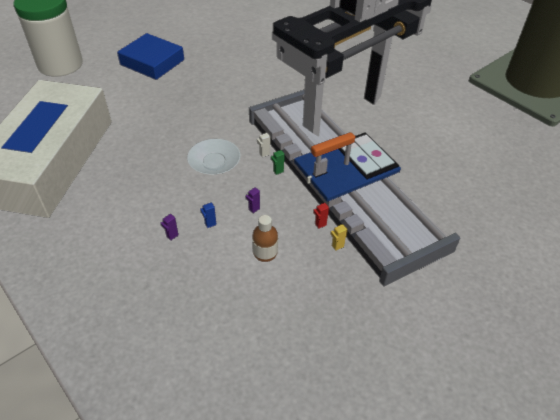

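View pics/wrist0.png

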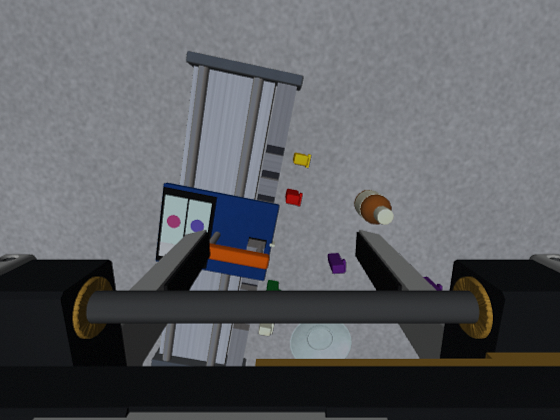

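The wrist view shows the rail roughly along world y with its strip on +x. The green clip (272,288) is on the −y side, white is beyond it, and red (294,197) and yellow are on +y. The bar is at about (238,257). In the scene view, green is at (278,162), the bar at (334,144) and the dish at (214,157). I'll enlarge next.

Run:
```python
import cv2,numpy as np
a=cv2.imread("pics/scene0.png")[80:280,240:460]
cv2.imwrite("pics/sc.png",cv2.resize(a,None,fx=3,fy=3,interpolation=cv2.INTER_CUBIC))
```

```text
(no output)
```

View pics/sc.png

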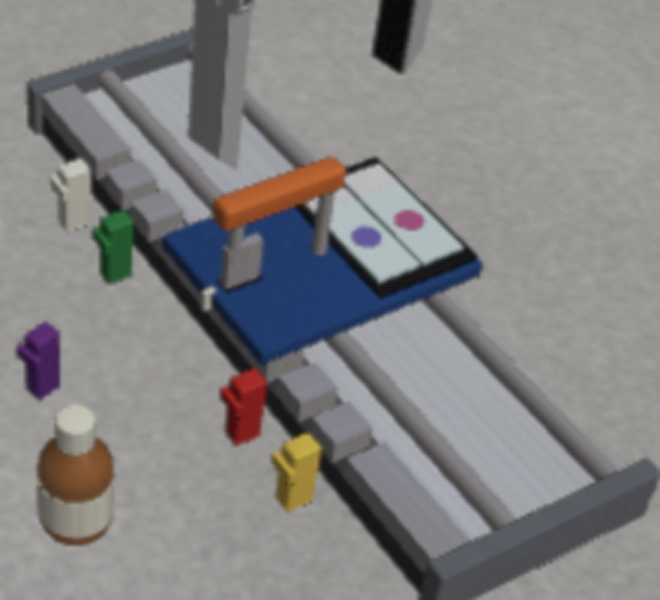

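View pics/side0.png

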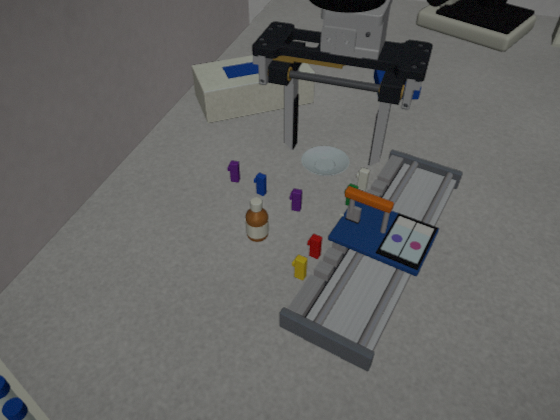

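```bash
cat > h.py <<'E'
from rig import bot
import numpy as np
def cam(n,s=None):
    m=bot.camera_model(n)
    if "pose" in m: T=np.array(m["pose"])
    else:
        s=s or bot.get_state(); W=np.eye(4);W[:3,:3]=s["ee_rot"];W[:3,3]=s["eef_pos"];T=W@np.array(m["hand_eye"])
    return T,210/np.tan(np.radians(m["fovy"])/2),m["cx"],m["cy"]
def at_z(c,px,z):
    T,f,cx,cy=c; u,v=px
    d=T[:3,:3]@np.array([(u-cx)/f,-(v-cy)/f,-1]); o=T[:3,3]
    return o+d*(z-o[2])/d[2]
E
python3 - <<'E'
from h import *
c=cam("scene")
S=lambda x,y,z:at_z(c,(240+x/3,80+y/3),z).round(4)
for n,a in dict(barN=(220,207,.095),barF=(340,172,.095),barTopN=(225,198,.102),barTopF=(335,164,.102),ptr=(207,292,.044),greentop=(119,217,.042),greenbase=(117,276,0),whitetop=(75,165,.042),redtop=(249,376,.042),yeltop=(302,441,.042),stripA=(60,95,.03),stripB=(430,545,.03),n1=(115,168,.03),n2=(133,197,.03)).items(): print(n,S(*a))
w=cam("wrist")
for n,a in dict(barL=(208,252,.102),barR=(268,262,.102),ptr=(272,245,.044),green=(273,287,.04),white=(266,328,.04),red=(291,197,.042),yel=(298,159,.042),dish=(320,342,.01),sA=(277,95,.03),sB=(240,345,.03),n1=(275,151,.022),n2=(269,175,.022)).items(): print(n,at_z(w,*[a[:2],a[2]]).round(4))
c=cam("side")
for n,a in dict(barL=(349,193,.1),barR=(390,205,.1),greentop=(353,187,.042)).items(): print(n,at_z(c,a[:2],a[2]).round(4))
E
```

```text
barN [ 0.5546 -0.062   0.095 ]
barF [ 0.4899 -0.0431  0.095 ]
barTopN [ 0.554  -0.0597  0.102 ]
barTopF [ 0.4941 -0.0437  0.102 ]
ptr [ 0.5622 -0.0587  0.044 ]
greentop [ 0.5584 -0.1326  0.042 ]
greenbase [ 0.5599 -0.1314  0.    ]
whitetop [ 0.5493 -0.1808  0.042 ]
redtop [ 0.5845 -0.0039  0.042 ]
yeltop [0.594  0.0423 0.042 ]
stripA [ 0.5066 -0.247   0.03  ]
stripB [0.5848 0.1173 0.03  ]
n1 [ 0.5245 -0.1756  0.03  ]
n2 [ 0.5328 -0.1504  0.03  ]
barL [ 0.4985 -0.0487  0.102 ]
barR [ 0.5596 -0.0595  0.102 ]
ptr [ 0.5616 -0.0628  0.044 ]
green [ 0.5623 -0.1213  0.04  ]
white [ 0.5526 -0.1811  0.04  ]
red [ 0.5844 -0.0035  0.042 ]
yel [0.5921 0.0409 0.042 ]
dish [ 0.6292 -0.2257  0.01  ]
sA [0.568  0.1117 0.03  ]
sB [ 0.5156 -0.2151  0.03  ]
n1 [0.5652 0.049  0.022 ]
n2 [0.5577 0.02   0.022 ]
barL [ 0.5521 -0.0521  0.1   ]
barR [ 0.4918 -0.0462  0.1   ]
greentop [ 0.558  -0.1335  0.042 ]
```

Request:
step_arm --steps '[{"hand": 0,"dx": -0.35,"dy": -0.33,"az": 1},{"hand": 0,"az": 1},{"hand": 0,"az": 1},{"hand": 0,"az": 1},{"hand": 0,"az": 1}]' --grip_force 5

```text
$.steps[0]: bad value
```

Request:
step_arm --steps '[{"az": 1},{"az": 1},{"az": 1},{"az": 1},{"az": 1}]'

```text
$.steps[0]: bad value
```

Request:
step_arm --steps '[{"az": 1},{"az": 1},{"az": 1},{"az": 1},{"az": 1}]'

```text
$.steps[0]: bad value
```

Request:
step_arm --steps '[{"az": 1},{"az": 1},{"az": 0.6},{}]'

```text
$.steps[0]: bad value
```

Run:
```python
from h import *
import cv2
s=bot.get_state();print(s["time_s"],s["eef_pos"],np.round(s["ee_rot"],3).tolist())
im=bot.grab_frame("wrist");cv2.imwrite("pics/w1.png",im[:,:,::-1])
```

```text
0.15 [5.74373510e-01 6.64810616e-05 2.04533044e-01] [[-0.0, 1.0, -0.002], [1.0, 0.0, 0.0], [0.0, -0.002, -1.0]]
```

View pics/w1.png

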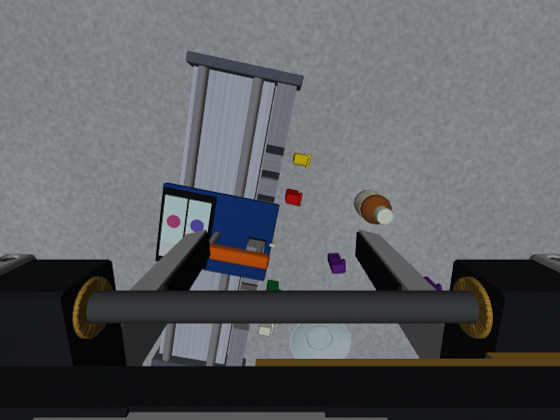

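The calls were refused and the view hasn't changed, so every row probably needs all its fields.

Request:
step_arm --steps '[{"hand": 0,"dx": -0.35,"dy": -0.33,"dz": 0,"ax": 0,"ay": 0,"az": 0},{"hand": 0,"dx": -0.35,"dy": -0.32,"dz": 0,"ax": 0,"ay": 0,"az": 1},{"hand": 0,"dx": 0,"dy": 0,"dz": 0,"ax": 0,"ay": 0,"az": 1},{"hand": 0,"dx": 0,"dy": 0,"dz": 0,"ax": 0,"ay": 0,"az": 1},{"hand": 0,"dx": 0,"dy": 0,"dz": 0,"ax": 0,"ay": 0,"az": 1}]' --grip_force 5

```text
time_s: 0.82
eef_pos: [0.526, -0.0526, 0.2053]
ee_rot: [[0.393, 0.92, -0.0], [0.92, -0.393, 0.0], [-0.0, -0.0, -1.0]]
wrist_force: [0.6, 0.3, -0.3]
gripper_width: 0.0941
grasp_force: 0.0
```

Request:
step_arm --steps '[{"hand": 0,"dx": 0,"dy": 0,"dz": 0,"ax": 0,"ay": 0,"az": 1},{"hand": 0,"dx": 0,"dy": 0,"dz": 0,"ax": 0,"ay": 0,"az": 1},{"hand": 0,"dx": 0,"dy": 0,"dz": 0,"ax": 0,"ay": 0,"az": 1},{"hand": 0,"dx": 0,"dy": 0,"dz": 0,"ax": 0,"ay": 0,"az": 1},{"hand": 0,"dx": 0,"dy": 0,"dz": 0,"ax": 0,"ay": 0,"az": 1}]'

```text
time_s: 1.45
eef_pos: [0.526, -0.0524, 0.2051]
ee_rot: [[0.785, 0.619, -0.001], [0.619, -0.785, 0.0], [-0.0, -0.001, -1.0]]
wrist_force: [0.6, 0.8, 0.1]
gripper_width: 0.0944
grasp_force: 0.0
```

Request:
step_arm --steps '[{"hand": 0,"dx": 0,"dy": 0,"dz": 0,"ax": 0,"ay": 0,"az": 1},{"hand": 0,"dx": 0,"dy": 0,"dz": 0,"ax": 0,"ay": 0,"az": 1},{"hand": 0,"dx": 0,"dy": 0,"dz": 0,"ax": 0,"ay": 0,"az": 1},{"hand": 0,"dx": 0,"dy": 0,"dz": 0,"ax": 0,"ay": 0,"az": 1},{"hand": 0,"dx": 0,"dy": 0,"dz": 0,"ax": 0,"ay": 0,"az": 1}]'

```text
time_s: 2.08
eef_pos: [0.526, -0.0525, 0.2052]
ee_rot: [[0.986, 0.167, -0.001], [0.167, -0.986, 0.0], [-0.001, -0.0, -1.0]]
wrist_force: [-0.8, 0.4, -1.1]
gripper_width: 0.0942
grasp_force: 0.0
```

Request:
step_arm --steps '[{"hand": 0,"dx": 0,"dy": 0,"dz": 0,"ax": 0,"ay": 0,"az": 1},{"hand": 0,"dx": 0,"dy": 0,"dz": 0,"ax": 0,"ay": 0,"az": 1},{"hand": 0,"dx": 0,"dy": 0,"dz": 0,"ax": 0,"ay": 0,"az": 1},{"hand": 0,"dx": 0,"dy": 0,"dz": 0,"ax": 0,"ay": 0,"az": 0.6},{"hand": 0,"dx": 0,"dy": 0,"dz": 0,"ax": 0,"ay": 0,"az": 0}]'

```text
time_s: 2.7
eef_pos: [0.5261, -0.0524, 0.2052]
ee_rot: [[0.982, -0.187, -0.0], [-0.187, -0.982, 0.0], [-0.0, -0.0, -1.0]]
wrist_force: [0.3, -0.5, -0.3]
gripper_width: 0.0939
grasp_force: 0.0
```

Run:
```python
from h import *
import cv2
s=bot.get_state();print(s["time_s"],s["eef_pos"],np.round(s["ee_rot"],3).tolist())
im=bot.grab_frame("wrist");cv2.imwrite("pics/w2.png",cv2.resize(im[:,:,::-1],None,fx=1.4,fy=1.4,interpolation=cv2.INTER_CUBIC))
```

```text
2.7 [ 0.52606918 -0.05244981  0.20520858] [[0.982, -0.187, -0.0], [-0.187, -0.982, 0.0], [-0.0, -0.0, -1.0]]
```

View pics/w2.png

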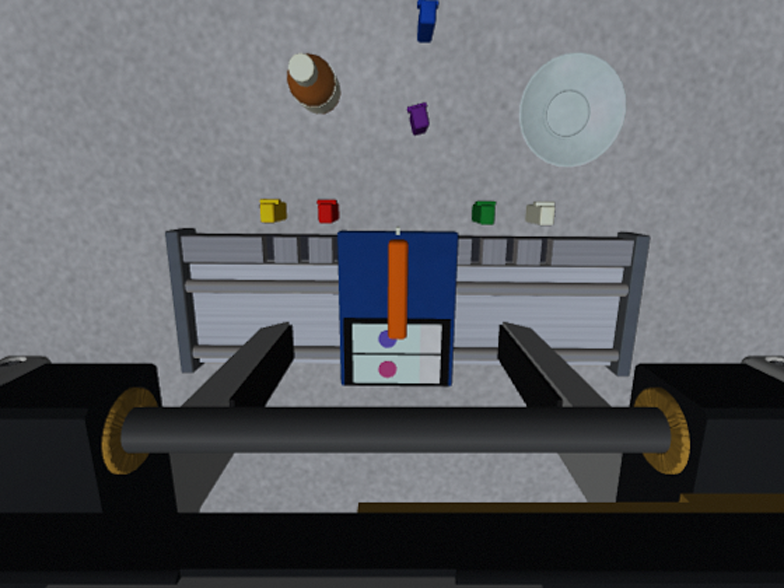

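The rail is aligned in the image. The bar runs (397,242) to (397,338), the pointer is at (398,231), green at (485,211), and the notches beyond the carriage are at about x=476, 509 and 548. I'll enlarge the notch area.

Run:
```python
import cv2
a=cv2.imread("pics/w2.png")[190:275,380:580]
cv2.imwrite("pics/c2.png",cv2.resize(a,None,fx=4,fy=4,interpolation=cv2.INTER_CUBIC))
```

```text
(no output)
```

View pics/c2.png

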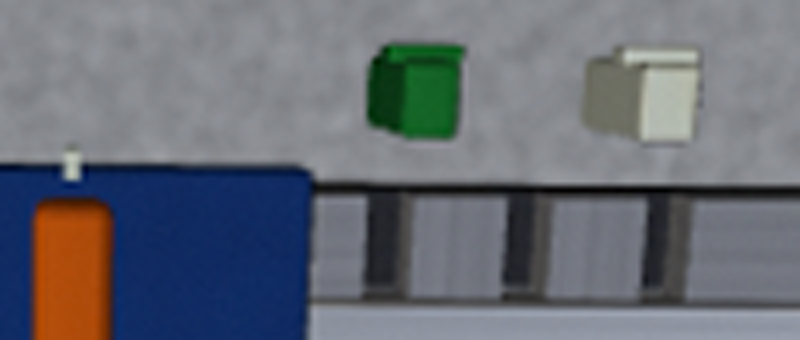

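Run:
```python
from h import *
w=cam("wrist");s=bot.get_state();R=np.array(s["ee_rot"]);p=np.array(s["eef_pos"])
def q(n,x,y,z):
    P=at_z(w,((380+x/4)/1.4-.3,(190+y/4)/1.4-.3),z); print(n,P.round(4),((P-p)@R*1000).round(1))
for n,x in [("n1",389),("n2",528),("n3",669)]: q(n,x,240,.03)
q("n1L",367,240,.03);q("n1R",411,240,.03)
q("green",432,100,.042);q("white",670,100,.042);q("ptr",72,160,.044)
q("plateR",312,170,.044)
q("barTopFar",73,200,.102);q("barNear",70,(338-190)*4,.102)
q("barL",34,260,.1);q("barR",112,260,.1)
for n,x,y in [("sl",190,238),("sr",635,240)]: q(n,(x-380)*4,(y-190)*4,.03)
```

```text
n1 [ 0.5307 -0.1264  0.03  ] [ 18.5  71.8 175.2]
n2 [ 0.5251 -0.1559  0.03  ] [ 18.5 101.7 175.2]
n3 [ 0.5195 -0.1857  0.03  ] [ 18.5 132.1 175.2]
n1L [ 0.5316 -0.1218  0.03  ] [ 18.5  67.  175.2]
n1R [ 0.5298 -0.1311  0.03  ] [ 18.5  76.5 175.2]
green [ 0.5596 -0.1371  0.042 ] [ 48.8  76.9 163.2]
white [ 0.5505 -0.1848  0.042 ] [ 48.9 125.5 163.2]
ptr [ 0.5615 -0.0626  0.044 ] [ 36.8   3.3 161.2]
plateR [ 0.5504 -0.1106  0.044 ] [ 34.8  52.5 161.2]
barTopFar [ 0.5599 -0.0622  0.102 ] [ 35.1   3.2 103.2]
barNear [ 0.4905 -0.0485  0.102 ] [-35.7   2.8 103.3]
barL [ 0.5508 -0.0535  0.1   ] [ 24.5  -3.6 105.2]
barR [ 0.5482 -0.0668  0.1   ] [ 24.5  10.  105.2]
sl [0.5869 0.1138 0.03  ] [  28.7 -174.7  175.2]
sr [ 0.514  -0.2605  0.03  ] [ 27.2 206.6 175.2]
```

Request:
step_arm --steps '[{"hand": 0.65,"dx": 0,"dy": 0.04,"dz": 0.4,"ax": 0,"ay": 0,"az": 0},{"hand": 0.65,"dx": 0,"dy": 0,"dz": 0.4,"ax": 0,"ay": 0,"az": 0},{"hand": 0.65,"dx": 0,"dy": 0,"dz": 0.2,"ax": 0,"ay": 0,"az": 0},{"hand": 0.65,"dx": 0,"dy": 0,"dz": 0,"ax": 0,"ay": 0,"az": 0},{"hand": 0.65,"dx": 0,"dy": 0,"dz": 0,"ax": 0,"ay": 0,"az": 0}]' --grip_force 5

```text
time_s: 3.38
eef_pos: [0.5267, -0.0557, 0.1316]
ee_rot: [[0.982, -0.188, 0.002], [-0.188, -0.982, -0.001], [0.002, 0.0, -1.0]]
wrist_force: [-0.1, -0.3, 1.0]
gripper_width: 0.0476
grasp_force: 0.0
```

Run:
```python
from h import *
import cv2
s=bot.get_state();print(s["time_s"],s["eef_pos"],s["gripper_width"])
im=bot.grab_frame("wrist");cv2.imwrite("pics/w3.png",im[:,:,::-1])
```

```text
3.375 [ 0.52667415 -0.05569281  0.13163087] 0.04762069039159184
```

View pics/w3.png

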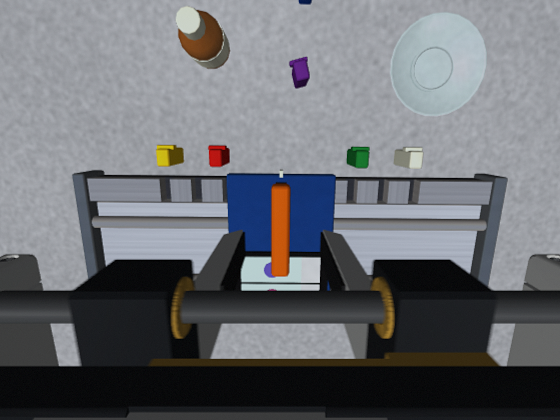

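The bar is centred between the fingers (x≈281). I'll lower, then close lightly.

Request:
step_arm --steps '[{"hand": 0.65,"dx": 0,"dy": 0,"dz": 0.3,"ax": 0,"ay": 0,"az": 0},{"hand": 0.65,"dx": 0,"dy": 0,"dz": 0.25,"ax": 0,"ay": 0,"az": 0},{"hand": 0.65,"dx": 0,"dy": 0,"dz": 0.14,"ax": 0,"ay": 0,"az": 0},{"hand": 0.65,"dx": 0,"dy": 0,"dz": 0,"ax": 0,"ay": 0,"az": 0},{"hand": 0.75,"dx": 0,"dy": 0,"dz": 0,"ax": 0,"ay": 0,"az": 0}]' --grip_force 5

```text
time_s: 4.05
eef_pos: [0.5266, -0.0557, 0.0797]
ee_rot: [[0.982, -0.188, 0.002], [-0.188, -0.982, -0.001], [0.002, 0.0, -1.0]]
wrist_force: [-0.8, 0.3, 0.1]
gripper_width: 0.0263
grasp_force: 0.0
```

Request:
step_arm --steps '[{"hand": 0.8,"dx": 0,"dy": 0,"dz": 0,"ax": 0,"ay": 0,"az": 0},{"hand": 0.84,"dx": 0,"dy": 0,"dz": 0,"ax": 0,"ay": 0,"az": 0},{"hand": 0.88,"dx": 0,"dy": 0,"dz": 0,"ax": 0,"ay": 0,"az": 0},{"hand": 0.88,"dx": 0,"dy": 0,"dz": 0,"ax": 0,"ay": 0,"az": 0}]' --grip_force 5

```text
time_s: 4.55
eef_pos: [0.5266, -0.0542, 0.0795]
ee_rot: [[0.982, -0.188, 0.002], [-0.188, -0.982, 0.002], [0.002, -0.002, -1.0]]
wrist_force: [1.2, 4.7, 3.2]
gripper_width: 0.014
grasp_force: 5.0
```

Request:
step_arm --steps '[{"hand": 1,"dx": 0,"dy": 0,"dz": -0.02,"ax": 0,"ay": 0,"az": 0},{"hand": 1,"dx": 0,"dy": 0,"dz": -0.02,"ax": 0,"ay": 0,"az": 0}]' --grip_force 10

```text
time_s: 4.8
eef_pos: [0.5262, -0.0557, 0.0811]
ee_rot: [[0.982, -0.188, 0.001], [-0.188, -0.982, -0.0], [0.001, 0.0, -1.0]]
wrist_force: [4.3, 0.2, -7.5]
gripper_width: 0.0138
grasp_force: 10.0
```

Request:
step_arm --steps '[{"hand": 1,"dx": 0,"dy": 0,"dz": -0.02,"ax": 0,"ay": 0,"az": 0},{"hand": 1,"dx": 0,"dy": 0,"dz": -0.02,"ax": 0,"ay": 0,"az": 0}]' --grip_force 18

```text
time_s: 5.05
eef_pos: [0.5262, -0.0558, 0.0842]
ee_rot: [[0.982, -0.189, 0.001], [-0.189, -0.982, -0.0], [0.001, 0.0, -1.0]]
wrist_force: [5.0, 0.9, -6.8]
gripper_width: 0.0139
grasp_force: 18.0
```

Request:
step_arm --steps '[{"hand": 1,"dx": 0,"dy": 0,"dz": -0.01,"ax": 0,"ay": 0,"az": 0},{"hand": 1,"dx": 0,"dy": 0,"dz": 0,"ax": 0,"ay": 0,"az": 0}]' --grip_force 25

```text
time_s: 5.3
eef_pos: [0.5262, -0.0558, 0.0849]
ee_rot: [[0.982, -0.189, 0.001], [-0.189, -0.982, -0.0], [0.001, 0.0, -1.0]]
wrist_force: [4.9, -0.6, -7.9]
gripper_width: 0.0137
grasp_force: 25.0
```

Run:
```python
from h import *
import cv2
s=bot.get_state();print(s["time_s"],s["eef_pos"],s["gripper_width"],s["wrist_force"])
a=bot.grab_frame("scene")[100:220,270:430,::-1];b=bot.grab_frame("side")[170:290,310:470,::-1]
cv2.imwrite("pics/l1.png",cv2.resize(np.hstack([a,b]),None,fx=2.5,fy=2.5,interpolation=cv2.INTER_CUBIC))
```

```text
5.3 [ 0.52616719 -0.05581368  0.08494836] 0.013740272592348775 [ 4.8589622  -0.58768926 -7.85520468]
```

View pics/l1.png

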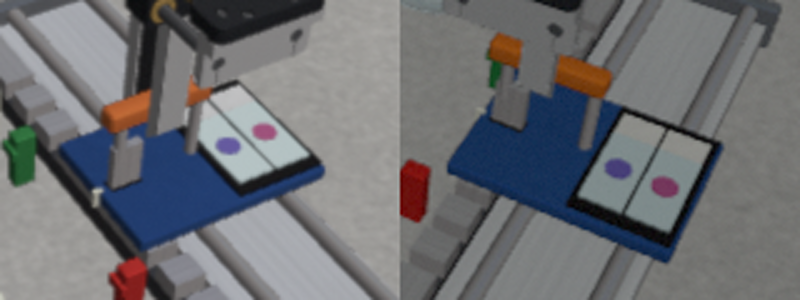

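Request:
step_arm --steps '[{"hand": 1,"dx": 0,"dy": 0,"dz": -0.01,"ax": 0,"ay": 0,"az": 0},{"hand": 1,"dx": 0,"dy": 0,"dz": -0.01,"ax": 0,"ay": 0,"az": 0},{"hand": 1,"dx": 0,"dy": 0.05,"dz": 0,"ax": 0,"ay": 0,"az": 0},{"hand": 1,"dx": 0,"dy": 0.1,"dz": 0,"ax": 0,"ay": 0,"az": 0},{"hand": 1,"dx": 0,"dy": 0.12,"dz": 0,"ax": 0,"ay": 0,"az": 0}]' --grip_force 25

```text
time_s: 6.02
eef_pos: [0.5222, -0.0755, 0.0863]
ee_rot: [[0.982, -0.188, 0.001], [-0.188, -0.982, 0.0], [0.001, -0.0, -1.0]]
wrist_force: [6.0, 2.0, -7.9]
gripper_width: 0.0136
grasp_force: 25.0
```

Request:
step_arm --steps '[{"hand": 1,"dx": 0,"dy": 0.12,"dz": 0,"ax": 0,"ay": 0,"az": 0},{"hand": 1,"dx": 0,"dy": 0.12,"dz": 0,"ax": 0,"ay": 0,"az": 0},{"hand": 1,"dx": 0,"dy": 0.12,"dz": 0,"ax": 0,"ay": 0,"az": 0},{"hand": 1,"dx": 0,"dy": 0.12,"dz": 0,"ax": 0,"ay": 0,"az": 0},{"hand": 1,"dx": 0,"dy": 0.08,"dz": 0,"ax": 0,"ay": 0,"az": 0}]'

```text
time_s: 6.65
eef_pos: [0.5139, -0.1169, 0.0863]
ee_rot: [[0.982, -0.189, 0.0], [-0.189, -0.982, 0.0], [0.0, -0.0, -1.0]]
wrist_force: [5.0, 0.4, -8.2]
gripper_width: 0.0135
grasp_force: 25.0
```

Request:
step_arm --steps '[{"hand": 1,"dx": 0,"dy": 0.05,"dz": 0,"ax": 0,"ay": 0,"az": 0},{"hand": 1,"dx": 0,"dy": 0.03,"dz": 0,"ax": 0,"ay": 0,"az": 0},{"hand": 1,"dx": 0,"dy": 0,"dz": 0,"ax": 0,"ay": 0,"az": 0}]'

```text
time_s: 7.02
eef_pos: [0.5128, -0.1228, 0.0868]
ee_rot: [[0.982, -0.188, -0.0], [-0.188, -0.982, -0.001], [-0.0, 0.001, -1.0]]
wrist_force: [4.1, -1.2, -7.8]
gripper_width: 0.0139
grasp_force: 25.0
```

Run:
```python
from h import *
import cv2
s=bot.get_state();print(s["time_s"],s["eef_pos"],s["gripper_width"],s["wrist_force"]);print("u",np.dot(s["eef_pos"],[-.187,-.982,0]),"notch .0249")
a=bot.grab_frame("scene")[80:180,240:400,::-1];b=bot.grab_frame("side")[150:250,310:470,::-1]
c=bot.grab_frame("wrist")[100:300,120:440,::-1]
cv2.imwrite("pics/l2.png",np.vstack([cv2.resize(np.hstack([a,b]),None,fx=2.4,fy=2.4,interpolation=cv2.INTER_CUBIC)[:, :768],cv2.resize(c,(768,340))[:340]]))
```

```text
7.025 [ 0.51275499 -0.12280919  0.08682455] 0.013941084034494369 [ 4.14596953 -1.18122173 -7.77341914]
u 0.0247134429764193 notch .0249
```

View pics/l2.png

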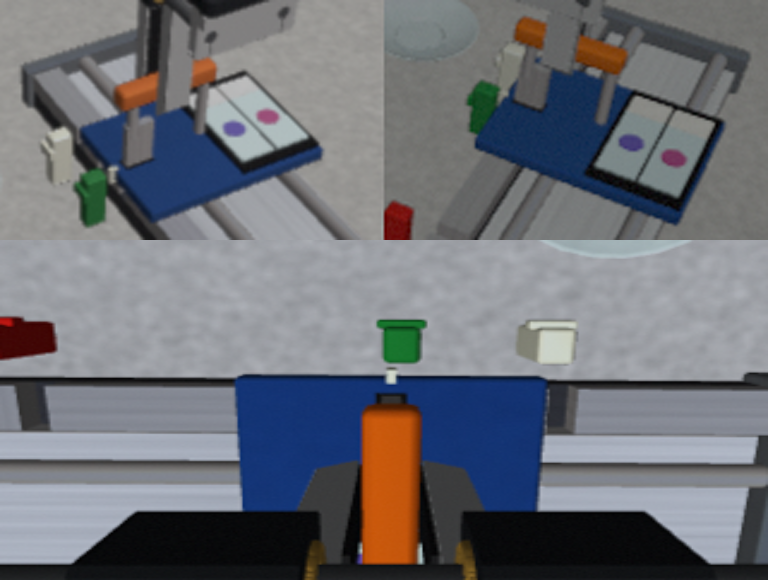

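The pointer is about 4 mm from green, as intended. Next I'll let the bar down gradually and watch the force.

Request:
step_arm --steps '[{"hand": 1,"dx": 0,"dy": 0,"dz": 0.03,"ax": 0,"ay": 0,"az": 0},{"hand": 1,"dx": 0,"dy": 0,"dz": 0.03,"ax": 0,"ay": 0,"az": 0}]' --grip_force 12

```text
time_s: 7.42
eef_pos: [0.5127, -0.1228, 0.0824]
ee_rot: [[0.982, -0.188, -0.0], [-0.188, -0.982, -0.001], [-0.0, 0.001, -1.0]]
wrist_force: [3.4, -2.2, -7.0]
gripper_width: 0.0139
grasp_force: 12.0
```

Request:
step_arm --steps '[{"hand": 1,"dx": 0,"dy": 0,"dz": 0.02,"ax": 0,"ay": 0,"az": 0},{"hand": 1,"dx": 0,"dy": 0,"dz": 0.01,"ax": 0,"ay": 0,"az": 0}]' --grip_force 10

```text
time_s: 7.68
eef_pos: [0.5128, -0.1227, 0.0801]
ee_rot: [[0.982, -0.188, -0.0], [-0.188, -0.982, -0.0], [-0.0, 0.0, -1.0]]
wrist_force: [2.5, -3.1, -7.2]
gripper_width: 0.0139
grasp_force: 10.0
```

Request:
step_arm --steps '[{"hand": 1,"dx": 0,"dy": 0,"dz": 0.01,"ax": 0,"ay": 0,"az": 0},{"hand": 1,"dx": 0,"dy": 0,"dz": 0.01,"ax": 0,"ay": 0,"az": 0}]'

```text
time_s: 7.92
eef_pos: [0.5128, -0.1225, 0.0787]
ee_rot: [[0.982, -0.188, -0.0], [-0.188, -0.982, -0.0], [-0.0, 0.0, -1.0]]
wrist_force: [2.3, -2.6, -6.3]
gripper_width: 0.0136
grasp_force: 10.0
```

Request:
step_arm --steps '[{"hand": 1,"dx": 0,"dy": 0,"dz": 0.015,"ax": 0,"ay": 0,"az": 0},{"hand": 1,"dx": 0,"dy": 0,"dz": 0.015,"ax": 0,"ay": 0,"az": 0}]' --grip_force 8

```text
time_s: 8.18
eef_pos: [0.5128, -0.1225, 0.0764]
ee_rot: [[0.982, -0.188, -0.0], [-0.188, -0.982, -0.0], [-0.0, 0.0, -1.0]]
wrist_force: [1.8, -2.8, -6.5]
gripper_width: 0.0146
grasp_force: 8.0
```

Request:
step_arm --steps '[{"hand": 1,"dx": 0,"dy": 0,"dz": 0.015,"ax": 0,"ay": 0,"az": 0},{"hand": 1,"dx": 0,"dy": 0,"dz": 0.01,"ax": 0,"ay": 0,"az": 0}]' --grip_force 6

```text
time_s: 8.43
eef_pos: [0.5128, -0.1225, 0.0745]
ee_rot: [[0.982, -0.188, -0.0], [-0.188, -0.982, 0.0], [-0.0, -0.0, -1.0]]
wrist_force: [2.4, -0.7, -6.1]
gripper_width: 0.0143
grasp_force: 6.0
```

It's 5 mm below strip-rest height and the bar still hangs on the gripper, so the blade is entering the notch.

Request:
step_arm --steps '[{"hand": 1,"dx": 0,"dy": 0,"dz": 0.015,"ax": 0,"ay": 0,"az": 0},{"hand": 1,"dx": 0,"dy": 0,"dz": 0.015,"ax": 0,"ay": 0,"az": 0}]' --grip_force 5

```text
time_s: 8.68
eef_pos: [0.5128, -0.1225, 0.0723]
ee_rot: [[0.982, -0.188, -0.0], [-0.188, -0.982, 0.0], [-0.0, 0.0, -1.0]]
wrist_force: [1.7, -2.0, -5.3]
gripper_width: 0.014
grasp_force: 5.0
```

Request:
step_arm --steps '[{"hand": 1,"dx": 0,"dy": 0,"dz": 0.01,"ax": 0,"ay": 0,"az": 0},{"hand": 1,"dx": 0,"dy": 0,"dz": 0.0,"ax": 0,"ay": 0,"az": 0}]'

```text
time_s: 8.93
eef_pos: [0.5128, -0.1225, 0.0717]
ee_rot: [[0.982, -0.188, -0.0], [-0.188, -0.982, 0.0], [-0.0, -0.0, -1.0]]
wrist_force: [1.6, -1.4, -5.7]
gripper_width: 0.0138
grasp_force: 5.0
```

Request:
step_arm --steps '[{"hand": 0.75,"dx": 0,"dy": 0,"dz": 0,"ax": 0,"ay": 0,"az": 0},{"hand": 0.65,"dx": 0,"dy": 0,"dz": 0,"ax": 0,"ay": 0,"az": 0},{"hand": 0.6,"dx": 0,"dy": 0,"dz": 0,"ax": 0,"ay": 0,"az": 0},{"hand": 0.5,"dx": 0,"dy": 0,"dz": 0,"ax": 0,"ay": 0,"az": 0}]'

```text
time_s: 9.43
eef_pos: [0.5129, -0.1224, 0.0717]
ee_rot: [[0.982, -0.188, 0.0], [-0.188, -0.982, 0.0], [0.0, -0.0, -1.0]]
wrist_force: [-0.2, -1.2, -0.1]
gripper_width: 0.0443
grasp_force: 0.0
```

Request:
step_arm --steps '[{"hand": 0.5,"dx": 0,"dy": 0,"dz": -0.3,"ax": 0,"ay": 0,"az": 0},{"hand": 0.5,"dx": 0,"dy": 0,"dz": -0.5,"ax": 0,"ay": 0,"az": 0},{"hand": 0.2,"dx": 0,"dy": 0,"dz": -0.6,"ax": 0,"ay": 0,"az": 0},{"hand": 0.1,"dx": 0,"dy": 0,"dz": -0.4,"ax": 0,"ay": 0,"az": 0},{"hand": 0,"dx": 0,"dy": 0,"dz": 0,"ax": 0,"ay": 0,"az": 0}]'

```text
time_s: 10.05
eef_pos: [0.5149, -0.1233, 0.2096]
ee_rot: [[0.982, -0.188, 0.006], [-0.188, -0.982, -0.003], [0.007, 0.001, -1.0]]
wrist_force: [-1.0, 0.1, 0.8]
gripper_width: 0.0735
grasp_force: 0.0
```

Run:
```python
from h import *
import cv2
s=bot.get_state();print(s["time_s"],s["eef_pos"],s["wrist_force"],s["gripper_width"])
R=np.array(s["ee_rot"]);p=np.array(s["eef_pos"])
def orange(im):
    h=cv2.cvtColor(im,cv2.COLOR_RGB2HSV);m=((h[...,0]>5)&(h[...,0]<16)&(h[...,1]>210)&(h[...,2]>120)).astype(np.uint8)
    n,l,st,c=cv2.connectedComponentsWithStats(m);i=1+st[1:,4].argmax();return l==i,st[i]
def green(im):
    h=cv2.cvtColor(im,cv2.COLOR_RGB2HSV);m=((h[...,0]>50)&(h[...,0]<75)&(h[...,1]>150)).astype(np.uint8)
    n,l,st,c=cv2.connectedComponentsWithStats(m);return [(c[i].round(1).tolist(),st[i].tolist()) for i in range(1,n) if st[i,4]>15]
im=bot.grab_frame("wrist");m,st=orange(im);print("wrist bar",st,green(im))
w=cam("wrist")
# bar length along tool x versus assumed height: 72 mm when the height is right
# bar centroid triangulated from scene+side
rays=[]
for n in ["scene","side"]:
    im=bot.grab_frame(n);m,st=orange(im);ys,xs=np.nonzero(m);px=(xs.mean(),ys.mean())
    T,f,cx,cy=cam(n);d=T[:3,:3]@np.array([(px[0]-cx)/f,-(px[1]-cy)/f,-1]);rays.append((T[:3,3],d/np.linalg.norm(d)));print(n,st,np.round(px,1))
A=sum(np.eye(3)-np.outer(d,d) for o,d in rays);b=sum((np.eye(3)-np.outer(d,d))@o for o,d in rays)
print("bar now",np.linalg.solve(A,b).round(4))
rays=[]
for n,f0 in [("scene","scene0"),("side","side0")]:
    im=cv2.imread(f"pics/{f0}.png")[:,:,::-1].copy();m,st=orange(im);ys,xs=np.nonzero(m);px=(xs.mean(),ys.mean())
    T,f,cx,cy=cam(n);d=T[:3,:3]@np.array([(px[0]-cx)/f,-(px[1]-cy)/f,-1]);rays.append((T[:3,3],d/np.linalg.norm(d)))
A=sum(np.eye(3)-np.outer(d,d) for o,d in rays);b=sum((np.eye(3)-np.outer(d,d))@o for o,d in rays)
print("bar start",np.linalg.solve(A,b).round(4))
```

```text
10.05 [ 0.51486484 -0.12328041  0.20957604] [-0.95203144  0.05009165  0.82559699] 0.07350519926435296
wrist bar [276 175  12  66 774] [([284.9, 154.0], [279, 147, 13, 16, 153])]Traceback (most recent call last):
  File "<stdin>", line 17, in <module>
  File "<stdin>", line 7, in orange
ValueError: attempt to get argmax of an empty sequence
```

Run:
```python
from h import *
import cv2
def cen(im):
    h=cv2.cvtColor(im,cv2.COLOR_RGB2HSV);m=((h[...,0]>4)&(h[...,0]<14)&(h[...,1]>190)&(h[...,2]>140)).astype(np.uint8)
    m[:, :290]=0; m[:100]=0
    n,l,st,c=cv2.connectedComponentsWithStats(m);i=1+st[1:,4].argmax();print(st[i]);return c[i]
def tri(ims):
    A=np.zeros((3,3));b=np.zeros(3)
    for n,im in ims.items():
        px=cen(im);T,f,cx,cy=cam(n);d=T[:3,:3]@np.array([(px[0]-cx)/f,-(px[1]-cy)/f,-1]);d/=np.linalg.norm(d)
        M=np.eye(3)-np.outer(d,d);A+=M;b+=M@T[:3,3]
    return np.linalg.solve(A,b).round(4)
print("start",tri({n:cv2.imread(f"pics/{n}0.png")[:,:,::-1].copy() for n in ["scene","side"]}))
now={n:bot.grab_frame(n) for n in ["scene","side"]}
for n in now: cv2.imwrite(f"pics/{n}_end.png",now[n][:,:,::-1])
print("now",tri(now))
```

```text
[328 146   7   3   9]
[353 193   1   1   1]
start [ 0.5451 -0.0363  0.1132]
[309 122   6   3   6]Traceback (most recent call last):
  File "<stdin>", line 16, in <module>
  File "<stdin>", line 10, in tri
  File "<stdin>", line 6, in cen
ValueError: attempt to get argmax of an empty sequence
```

Run:
```python
from h import *
import cv2
L={n:cv2.imread(f"pics/{n}.png") for n in ["scene0","side0","scene_end","side_end"]}
print(cv2.cvtColor(L["scene0"],cv2.COLOR_BGR2HSV)[144,334],cv2.cvtColor(L["side0"],cv2.COLOR_BGR2HSV)[199,370])
def cen(im):
    h=cv2.cvtColor(im,cv2.COLOR_BGR2HSV);m=((h[...,0]>4)&(h[...,0]<15)&(h[...,1]>150)&(h[...,2]>90)).astype(np.uint8)
    m[:,:290]=0;m[:100]=0;m[220:]=0
    n,l,st,c=cv2.connectedComponentsWithStats(m);i=1+st[1:,4].argmax();print(st[i]);return c[i]
for t in ["0","_end"]:
    A=np.zeros((3,3));b=np.zeros(3)
    for n in ["scene","side"]:
        px=cen(L[n+t]);T,f,cx,cy=cam(n);d=T[:3,:3]@np.array([(px[0]-cx)/f,-(px[1]-cy)/f,-1]);d/=np.linalg.norm(d)
        M=np.eye(3)-np.outer(d,d);A+=M;b+=M@T[:3,3]
    print(t,np.linalg.solve(A,b).round(4))
```

```text
[ 11 184 179] [ 14 213 141]
[312 133  43  24 450]
[345 187  48  26 532]
0 [ 0.5226 -0.0536  0.0942]
[290 112  40  22 397]
[363 165  46  24 464]
_end [ 0.5094 -0.121   0.0873]
```

Run:
```python
from h import *
import cv2
for t in ["0","_end"]:
    A=np.zeros((3,3));b=np.zeros(3)
    for n in ["scene","side"]:
        h=cv2.cvtColor(cv2.imread(f"pics/{n}{t}.png"),cv2.COLOR_BGR2HSV);m=((h[...,0]>4)&(h[...,0]<15)&(h[...,1]>150)&(h[...,2]>90)).astype(np.uint8)
        m[:,:280]=0;m[:100]=0;m[220:]=0
        k,l,st,c=cv2.connectedComponentsWithStats(m);i=1+st[1:,4].argmax();print(st[i]);px=c[i]
        T,f,cx,cy=cam(n);d=T[:3,:3]@np.array([(px[0]-cx)/f,-(px[1]-cy)/f,-1]);d/=np.linalg.norm(d)
        M=np.eye(3)-np.outer(d,d);A+=M;b+=M@T[:3,3]
    P=np.linalg.solve(A,b);print(t,P.round(4),"u",P@[-.187,-.982,0])
```

```text
[312 133  43  24 450]
[345 187  48  26 532]
0 [ 0.5226 -0.0536  0.0942] u -0.04513063118329716
[288 112  42  22 404]
[363 165  46  24 464]
_end [ 0.5094 -0.1217  0.0868] u 0.024245988134853663
```

The bar dropped from 94 mm to 87 mm, which is the home height. The pointer is near the green clip and the gripper is clear, so I'm handing in.

```bash
python3 -c "
from rig import bot
print(bot.job_done())"
```

```text
the job is handed in; nothing more can be done
None
```

I handed the job in with the carriage at the notch nearest the green clip and the gripper clear. The bar measured 87 mm high in the camera images, its home height, but the hand-in returned no verdict.

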